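# Set the tube mixer's speed dial and start it

## Robot

A 7-joint arm with a two-finger parallel gripper is mounted at the origin on the work surface. World frame = base frame: x ahead of the robot, y to its left, z up, the work surface at z = 0. Lengths are in m, angles in rad, forces in N, time in s.
With the tool pointing down it reaches from about 0.375 to 0.925 m from the base axis. Payload 3.1 kg.
Tool frame: the origin (TCP) lies between the finger pads; the fingertips stand 19 mm ahead of it and the grasp point (between the pads) is the TCP; z points along the fingers, y is the line along which they close (so a half turn about z gives the same grasp; the last joint's range is limited). The gripper opens to 85 mm and grips with 20 to 120 N. Pads are 22 mm wide; open, the fingers measure 114 mm over their backs; the gripper's body (76 mm by 85 mm) begins 54 mm behind the grasp point. The pads swing forward as they close: fully open they stand 13 mm farther back than shut.
Start: joints at [-0.098, 0.383, 0.044, 1.598, -0.018, 1.161, -0.05], TCP at [0.65, 0, 0.25] pointing down, gripper open.
Joint ranges: [-2.61, 2.61], [-0.41, 2.15], [-1.48, 1.57], [0, 2.5], [-1.57, 4.71], [0.05, 1.97], [-2.85, 2.85]. Speed limits (rad/s): [2.79, 2.79, 3.14, 3.14, 3.14, 3.14, 3.14].

## Interface

Orientations are given as a unit quaternion [x, y, z, w].
In Python, from bench import move_ptp, movel, move_j, move_gripper, pause, inverse_kinematics, read_camera, camera_params, MotionError, sign_off, look_for, tip_of, read_time_s, read_qpos, read_joint_vel, read_effort, read_eef_pos, read_tcp_rot, read_ft_force, read_ft_torque, read_finger_gap, read_grasp_force gives the robot as it stands. Calls block until the motion is done:
- move_ptp(position, orientation): joint-space move of the TCP to a pose.
- movel(position, orientation=None, speed=0.15): straight line of the TCP; orientation=None keeps the orientation; speed is the mean speed in m/s.
- move_j(angles): joint-space move.
- move_gripper(opening, effort=None): finger opening in m; effort is the grip in N (None keeps the last); returns when the fingers have stopped.
- pause(seconds).
- inverse_kinematics(position, orientation): joint angles nearest the present ones, or None.
- read_camera(name): name is "scene" or "side" or "wrist"; returns the picture (384x512x3 uint8, red, green, blue); there is no depth.
- camera_params(name): a dict with "K" (3x3 intrinsics, pixels), "camera_from_world" (4x4, takes a point from world to camera coordinates). Camera axes: x right, y down, z forward; pixel columns grow to the right and rows downward; lengths in m; the calibration is good to about 2 mm. A picture is of the moment at which its call begins: read the wrist's pose just before it. camera_params takes no time and is no camera call; for the wrist camera it gives the pose at the moment of the call.
A pose or a line that the arm cannot do raises MotionError and nothing moves.
- sign_off(): hands the job in; it is judged then, once.
Trained networks look in the newest picture that a camera, given by its name, has taken for a name from the list of things; names that differ only in an ending like _2 or _b are one class to them, and where a whole thing is asked for, a point or a joint stands for the part that bears it (a point fixed in the world has none). Each returns a list of dicts, best first, with "confidence" (0 to 1); they miss things now and then, are a little off and sometimes report something else, mostly with a low value. They report only what shows in the picture. A call takes as long as a camera call. They do not tell look-alikes from the thing itself.
- look_for(camera, name): "at" ([column, row] in pixels, amid what is visible of it).
- tip_of(camera, name): "at" ([column, row] in pixels: a listed point, or the origin of a listed thing).
Readings, each from a call of its own:
- read_time_s(): time.
- read_qpos(): joint angles.
- read_joint_vel(): joint speeds.
- read_effort(): joint torques, N m.
- read_eef_pos(): TCP position.
- read_tcp_rot(): TCP orientation.
- read_ft_force(): force on the tool from outside, world axes, zero at the start.
- read_ft_torque(): the same for the moment, N m.
- read_finger_gap(): finger opening in m.
- read_grasp_force(): force on a finger pad.
Only numpy, scipy, OpenCV 4.12 (cv2) and the standard library are available. Lean on these libraries where they do the work, as an engineer would, in place of code of your own. Each camera call takes 0.05 s, during which the arm holds its last target. There are 200 camera calls.

## Task

With a fingertip on the big knurled dial of the tube mixer, drag it round until it clicks in with its pointer at the third mark (the second longest of the four), and only then press the start button beside it all the way down and let it come back up. Nothing is to be gripped or lifted: leave the carton, rack, bottle and long box standing where they are.

Things in the scene. Friction and masses are not known exactly. Their poses are not given: they have to be found in the camera images.
- mixer: Bench tube mixer, white plastic, fixed: 250 mm (x) by 230 mm (y). Origin at the centre of its underside on the table; z up, x towards its raised rear, y to its left. The flat front deck (x from -125 to +5 mm), 70 mm above the table, carries dial and button; the rear rises to 85 mm and carries a grey platform of tube caps, up to 110 mm high, from x = +18 mm back.
- dial (a joint): Speed dial angle, rad, growing clockwise from above, 0 to 1.885 (stops). Clicks at 0, 0.63, 1.26, 1.885 = first to fourth mark, 36 degrees apart; it starts in the first or second; the third is 1.26. Let go, it springs to the nearest click. Turning takes up to 0.07 N m. To turn it press 5 to 12 N on top near the rim, friction 0.5 or more, and drag in an arc clockwise; the tip may slip a little.
- dial_top (a point): Centre of the dial's flat top, on its upright axis, 86 mm above the table, 16 mm above the deck. The dial is a grey disc 90 mm in diameter, too wide to grip, with a ribbed rim and fine radial ribs on top, at x = -65, y = +50 mm in the mixer's frame. Its x axis points along the white pointer bar, z up.
- dial_pointer (a point): Outer end of the dial's white pointer bar, on top at the rim, 45 mm from the axis. The four marks are dark bars on the deck just outside the rim, 8, 12, 16 and 20 mm long (first to fourth, growing clockwise); seen from the dial's axis they lie at +54, +18, -18 and -54 degrees from the mixer's x axis (counter-clockwise positive).
- start (a joint): Travel of the start button in m: 0 up, 0.006 fully down; it springs back. Fully down takes about 4 N.
- start_top (a point): Centre of the start button's top face, 92 mm above the table. A black round button 30 mm in diameter in a grey housing on the front deck, at x = -65, y = -68 mm in the mixer's frame; pressed straight down.
- carton: Loose blue carton with a white band, 55 x 75 x 85 mm high, to the mixer's left. Origin at the centre of its underside.
- rack: Loose pale blue tube rack, 200 x 90 x 55 mm high (caps to 70 mm), to the mixer's right. Origin at the centre of its underside.
- bottle: Loose amber bottle, 46 mm in diameter, 85 mm high, in front of the mixer. Origin at the centre of its underside.
- long_box: Loose flat white box, 75 x 200 x 35 mm high, beyond the carton to the left. Origin at the centre of its underside.
Things that resemble listed ones, but are neither listed nor needed, are in the scene too. What is shaped like the rack but green or yellow is not meant.

How it is judged:
By the outcome, as a careful person would: the job done as asked, in the order asked, and still so for the second after the job is handed in, with the robot touching nothing.
It also fails if it takes over 58 s, if anything falls off the work surface, if the arm or the gripper's body presses on something with over 40 N, if the wrist force passes 120 N, or if a joint passes its speed limit or range.

## Working session

There is one attempt and no reset: what is moved stays moved. The work goes in short steps, each a Python script; the robot and the scene stay as the last script left them, time stands still between calls to the robot, and variables do not carry over. Pictures are saved under pics/ and viewed, at most 10 in all, crops included, and the job is handed in when it is done.

```bash
mkdir -p pics; ls
python3 - <<'E'
from bench import *
import cv2,numpy as np
ims=[]
for c in ("scene","side"):
    im=read_camera(c); ims.append(im)
    p=camera_params(c); print(c,p["K"].round(1).tolist() if hasattr(p["K"],'round') else p["K"]); print(np.array(p["camera_from_world"]).round(3).tolist())
    for n in ("dial_top","dial_pointer","start_top","mixer"):
        print(n,[( [round(float(v),1) for v in d["at"]],round(d["confidence"],2)) for d in tip_of(c,n)][:4])
    cv2.imwrite(f"pics/{c}0.png",cv2.resize(im[:,:,::-1],(800,600),interpolation=cv2.INTER_CUBIC))
print(read_time_s(),read_tcp_rot(),read_ft_force())
E
```

```text
pics
scene [[411.1, 0.0, 256.8], [0.0, 411.1, 197.2], [0.0, 0.0, 1.0]]
[[0.846, 0.533, -0.002, -0.506], [0.446, -0.71, -0.545, -0.166], [-0.292, 0.46, -0.838, 1.324], [0.0, 0.0, 0.0, 1.0]]
dial_top [([250.9, 182.1], 0.76)]
dial_pointer [([251.5, 184.8], 0.17)]
start_top [([242.2, 218.5], 0.47)]
mixer [([267.3, 222.5], 0.95)]
side [[496.0, 0.0, 257.7], [0.0, 496.0, 183.7], [0.0, 0.0, 1.0]]
[[-0.667, -0.744, 0.018, 0.391], [-0.555, 0.481, -0.679, 0.348], [0.497, -0.464, -0.734, 1.011], [0.0, 0.0, 0.0, 1.0]]
dial_top [([245.9, 198.4], 0.79)]
dial_pointer [([229.3, 199.2], 0.71)]
start_top [([274.2, 166.3], 0.67), ([308.6, 223.5], 0.42)]
mixer [([235.9, 195.8], 0.93)]
0.5 [ 7.07097402e-01  7.07116157e-01 -3.96090119e-05 -5.21262895e-05] [-0.39676792  0.32600877  0.15976569]
```

View pics/scene0.png

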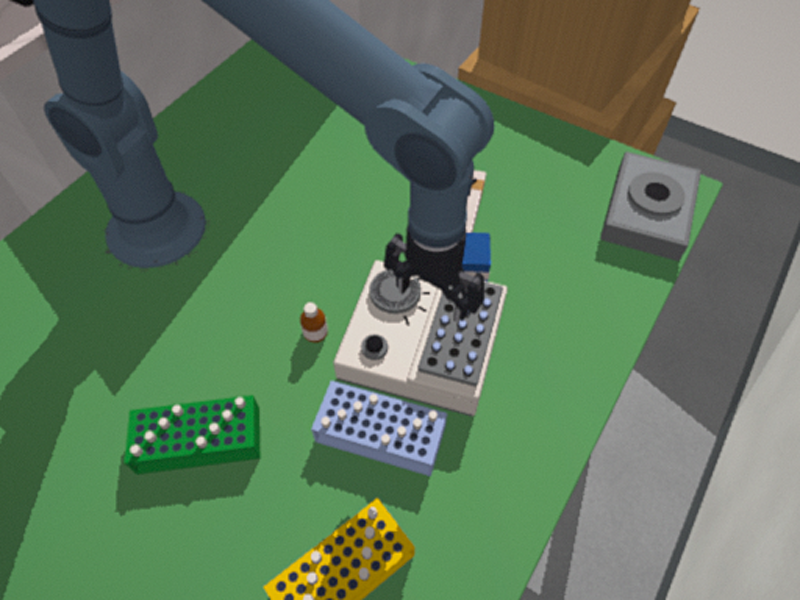

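View pics/side0.png

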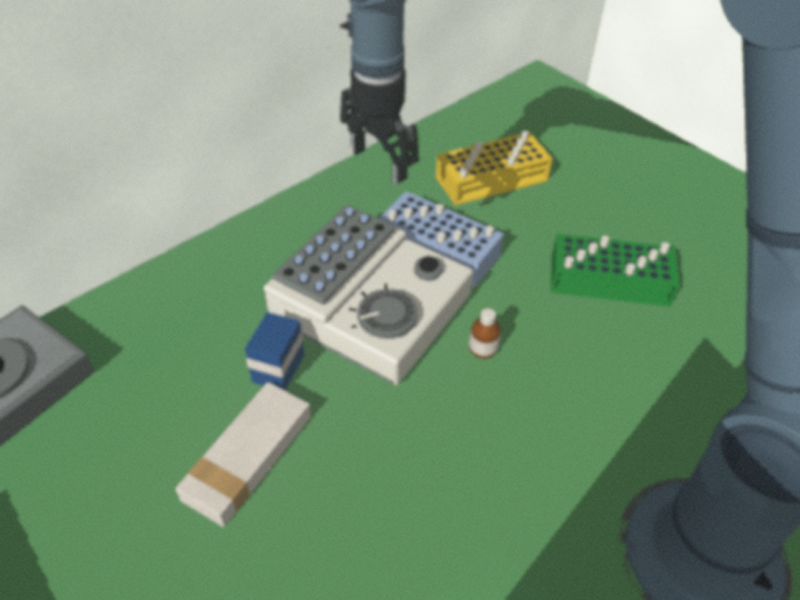

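The scene view shows the dial at about (395,290) and the button at (375,345) in the 800-wide picture, partly hidden by the gripper. The side view shows the dial at (386,312), its pointer tip at (358,315) and the button at (429,265). The network's points match the pictures, so I'll fit the mixer pose.

```bash
cat > h.py <<'E'
from bench import *
import cv2, numpy as np
from scipy.optimize import least_squares
from scipy.spatial.transform import Rotation as R
def proj(p,X):
    c=np.array(p["camera_from_world"])@np.r_[X,1]; u=np.array(p["K"])@c[:3]; return u[:2]/u[2]
def ray_z(p,px,z):
    T=np.array(p["camera_from_world"]); d=T[:3,:3].T@np.linalg.solve(np.array(p["K"]),[*px,1]); o=-T[:3,:3].T@T[:3,3]
    return o+d*(z-o[2])/d[2]
LOC={"dial_top":[-.065,.05,.086],"start_top":[-.065,-.068,.092],"mixer":[0,0,0]}
def world(s,l): return R.from_euler('z',s[2]).apply(l)+[s[0],s[1],0]
def fit(obs,s0=(.65,0,0)):  # obs: (params,name,px,weight)
    f=lambda s: np.concatenate([w*(proj(p,world(s,LOC[n]))-px) for p,n,px,w in obs])
    r=least_squares(f,s0,loss="soft_l1"); return r.x,r.fun.reshape(-1,2)
def look(c):
    p=camera_params(c); im=read_camera(c); out={}
    for n in ("dial_top","start_top","mixer","dial_pointer"):
        d=tip_of(c,n)
        if d: out[n]=(np.array(d[0]["at"]),d[0]["confidence"])
    return p,im,out
def pointer(s,p,px):  # angle of pointer in mixer frame, deg
    v=ray_z(p,px,.086)-world(s,LOC["dial_top"]); return np.degrees(np.arctan2(v[1],v[0])-s[2]),np.linalg.norm(v[:2])
E
python3 - <<'E'
from h import *
obs=[]
ps=camera_params("scene");pd=camera_params("side")
for n,a,w in (("dial_top",[250.9,182.1],1),("start_top",[242.2,218.5],1),("mixer",[267.3,222.5],.5)): obs.append((ps,n,np.array(a),w))
for n,a,w in (("dial_top",[245.9,198.4],1),("start_top",[274.2,166.3],1),("mixer",[235.9,195.8],.5)): obs.append((pd,n,np.array(a),w))
s,res=fit(obs); print(s,res.round(1).tolist())
print(world(s,LOC["dial_top"]),world(s,LOC["start_top"]))
print(pointer(s,pd,[229.3,199.2]))
# move so that wrist cam views the dial
q=R.from_euler('xz',[np.pi,s[2]]).as_quat()
print(R.from_quat(read_tcp_rot()).as_matrix().round(2).tolist())
pw=camera_params("wrist");T=np.array(pw["camera_from_world"]);print("wristcam pos",-T[:3,:3].T@T[:3,3], "fwd",T[2,:3])
for n in LOC: print(n,proj(pw,world(s,LOC[n])))
E
```

```text
[0.60813469 0.05461422 0.27989046] [[1.9, 2.2], [-2.3, 0.3], [1.4, -1.0], [1.1, 0.1], [-1.5, 0.7], [0.2, 1.0]]
[0.5318516  0.08471223 0.086     ] [ 0.56444915 -0.02869588  0.092     ]
(np.float64(36.02646109377131), np.float64(0.041836512344823))
[[-0.0, 1.0, -0.0], [1.0, 0.0, 0.0], [0.0, -0.0, -1.0]]
wristcam pos [0.65082252 0.07623525 0.37431219] fwd [-6.37827574e-04 -2.96642898e-01 -9.54988264e-01]
dial_top [137.58051923 102.45512285]
start_top [177.44005401 208.96508052]
mixer [222.90849978 127.79373943]
```

Run:
```python
from h import *
move_gripper(0.0,30)
move_ptp([.545,.04,.26],[.70710678,.70710678,0,0])
O=[];P={}
for c in ("wrist","side","scene"):
    p,im,out=look(c); P[c]=(p,out)
    print(c,{n:(a.round(1).tolist(),round(float(k),2)) for n,(a,k) in out.items()})
    for n in LOC:
        if n in out and out[n][1]>.4: O.append((p,n,out[n][0],(1 if n!="mixer" else .3)))
    if c=="wrist": cv2.imwrite("pics/w1.png",cv2.resize(im[:,:,::-1],(800,600),interpolation=cv2.INTER_CUBIC))
s,res=fit(O); print(s,[(n,r.round(1).tolist()) for (_,n,_,_),r in zip(O,res)])
for c,(p,out) in P.items():
    if "dial_pointer" in out: print(c,pointer(s,p,out["dial_pointer"][0]))
np.save("s.npy",s); print(read_time_s(),read_finger_gap(),world(s,LOC["dial_top"]),world(s,LOC["start_top"]))
```

```text
wrist {'dial_top': ([236.0, 138.7], 0.69), 'start_top': ([270.1, 233.9], 0.77), 'mixer': ([295.5, 155.7], 0.57), 'dial_pointer': ([255.0, 102.0], 0.71)}
side {'dial_top': ([246.4, 202.2], 0.86), 'start_top': ([229.8, 203.5], 0.7), 'mixer': ([241.6, 198.6], 0.88), 'dial_pointer': ([231.6, 200.7], 0.71)}
scene {'dial_top': ([252.8, 183.6], 0.69), 'start_top': ([238.9, 223.7], 0.49), 'mixer': ([271.8, 220.5], 0.67), 'dial_pointer': ([262.4, 171.9], 0.78)}
[0.60406756 0.0613147  0.32664415] [('dial_top', [0.8, -0.1]), ('start_top', [-0.3, -0.1]), ('mixer', [-0.2, -1.2]), ('dial_top', [1.1, -1.8]), ('start_top', [41.6, -35.6]), ('mixer', [-1.9, 0.4]), ('dial_top', [-1.0, -1.0]), ('start_top', [2.0, -6.3]), ('mixer', [-0.5, -0.7])]
wrist (np.float64(43.65701139438571), np.float64(0.04287703785804695))
side (np.float64(31.513902870564248), np.float64(0.03746373940517675))
scene (np.float64(64.66206385858435), np.float64(0.04737606688717779))
2.5417 0.00022954187587648795 [0.52646114 0.08781461 0.086     ] [ 0.56432338 -0.02394608  0.092     ]
```

View pics/w1.png

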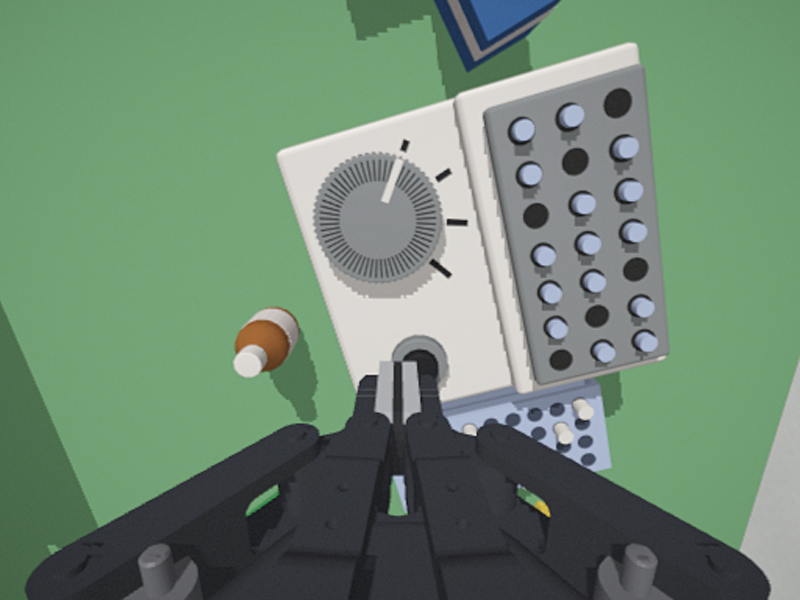

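The wrist view shows the pointer bar (385,200)→(402,158) lined up with the first, shortest mark at (405,146). The other marks are at (443,175), (457,222) and (440,269), so the dial needs 72° of turn. The network's dial centre, (369,217) at this scale, is a bit left of the true one at about (378,217). I'll refit using the marks from the picture.

Run:
```python
from h import *
p=camera_params("wrist")
s0=np.load("s.npy")
c=lambda u:(np.array(u)+.5)*.64-.5
M=[(405,146),(443,175),(457,222),(440,269)]; L=[.008,.012,.016,.020]; A=np.radians([54,18,-18,-54])
def f(v):
    s,g=v[:3],v[3]; r=[]
    for m,l,a in zip(M,L,A):
        rr=.045+g+l/2; r.append(proj(p,world(s,[-.065+rr*np.cos(a),.05+rr*np.sin(a),.070]))-c(m))
    r.append(proj(p,world(s,[-.065+.045*np.cos(A[0]),.05+.045*np.sin(A[0]),.086]))-c((402,158)))
    r.append(.5*(proj(p,world(s,LOC["start_top"]))-c((420,366))))
    r.append(.5*(proj(p,world(s,[.005,.115,.07]))-c((455,102))))
    r.append(.5*(proj(p,world(s,[-.125,.115,.07]))-c((279,154))))
    return np.concatenate(r)
r=least_squares(f,[*s0,.003],loss="soft_l1"); s=r.x[:3]
print(r.x,f(r.x).reshape(-1,2).round(1).tolist())
d=world(s,LOC["dial_top"]); print(d,world(s,LOC["start_top"])); print("dial px800",(proj(p,d)+.5)/.64-.5)
np.save("s.npy",s)
```

```text
[0.60815098 0.05326812 0.26338105 0.00456745] [[0.4, 0.3], [0.5, 0.5], [0.0, 0.4], [0.4, -0.5], [-0.3, -0.2], [0.0, 1.9], [-0.9, -1.3], [-2.1, -1.0]]
[0.53237517 0.08462136 0.086     ] [ 0.56309605 -0.02930944  0.092     ]
dial px800 [378.46174178 221.00441869]
```

```bash
cat >> h.py <<'E'
S=np.load("s.npy") if __import__("os").path.exists("s.npy") else None
B=R.from_quat([.70710678,.70710678,0,0])
def dialpose(a,z,r=.036):  # a: deg in world about dial axis
    d=world(S,LOC["dial_top"]); t=np.radians(a)
    return [d[0]+r*np.cos(t),d[1]+r*np.sin(t),z],(R.from_euler('z',t-np.pi)*B).as_quat()
def descend(xy,q,z,zmin,F,coarse=.001,fine=.0003):
    f0=np.array(read_ft_force()); f=0
    while z>zmin and f<F:
        z-=coarse if f<.8 else fine
        movel([*xy,z],q,speed=.03); f=read_ft_force()[2]-f0[2]
    return z,f,f0
E
python3 - <<'E'
from h import *
a=180+np.degrees(S[2])+20
P,q=dialpose(a,.16); move_ptp(P,q)
P,q=dialpose(a,.112); movel(P,q)
z,f,f0=descend(P[:2],q,.112,.100,7)
print("contact",a,z,f,f0,read_time_s(),read_eef_pos())
np.save("st.npy",[a,z,*f0])
E
```

```text
contact 215.09062238648727 0.1037 8.33127397527573 [0.29935478 1.25932635 0.73262714] 5.8333 [0.50318032 0.06393606 0.10500796]
```

Run:
```python
from h import *
a,z,*f0=np.load("st.npy"); f0=np.array(f0); a0=a
for i in range(25):
    a=a0-3*(i+1)
    P,q=dialpose(a,z); movel(P,q,speed=.03)
    f=np.array(read_ft_force())-f0; t=np.radians(a)
    ft=f[0]*np.sin(t)-f[1]*np.cos(t)  # along clockwise motion
    e=np.array(read_eef_pos()); d=world(S,LOC["dial_top"])
    aa=np.degrees(np.arctan2(e[1]-d[1],e[0]-d[0]))%360
    print(3*(i+1),round(a0-aa,1),"fz %.1f ft %.1f z %.4f"%(f[2],ft,z))
    z+=np.clip((f[2]-8.5)*.0001,-.0004,.0004)
    if f[2]>25: break
print(read_time_s()); np.save("st.npy",[a,z,*f0])
p,im,out=look("wrist"); cv2.imwrite("pics/w2.png",im[:,:,::-1]); print(out)
```

```text
3 1.5 fz 6.9 ft -1.4 z 0.1037
6 3.8 fz 7.0 ft -2.0 z 0.1035
9 6.3 fz 8.5 ft -1.8 z 0.1034
12 9.1 fz 7.6 ft -2.8 z 0.1034
15 12.2 fz 8.2 ft -2.9 z 0.1033
18 15.7 fz 8.2 ft -3.3 z 0.1033
21 19.9 fz 8.5 ft -1.6 z 0.1032
24 24.5 fz 8.5 ft -0.6 z 0.1032
27 28.6 fz 8.5 ft -0.5 z 0.1032
30 31.7 fz 8.2 ft 0.0 z 0.1032
33 34.4 fz 7.5 ft -1.2 z 0.1032
36 36.9 fz 8.4 ft -1.2 z 0.1031
39 39.4 fz 7.8 ft -2.1 z 0.1031
42 42.0 fz 9.5 ft -2.7 z 0.1030
45 44.7 fz 8.1 ft -3.0 z 0.1031
48 48.0 fz 8.5 ft -4.5 z 0.1031
51 51.7 fz 7.7 ft -2.5 z 0.1031
54 56.2 fz 6.7 ft -0.9 z 0.1030
57 61.0 fz 6.4 ft -1.2 z 0.1028
60 64.8 fz 7.8 ft -0.6 z 0.1026
63 67.7 fz 7.5 ft -0.2 z 0.1026
66 70.3 fz 8.3 ft -0.8 z 0.1025
69 72.7 fz 9.1 ft -1.3 z 0.1024
72 75.1 fz 8.8 ft -1.6 z 0.1025
75 77.7 fz 9.9 ft -2.3 z 0.1025
12.0833
{'dial_top': (array([307.5, 250.6]), 0.55), 'start_top': (array([453.4, 344.8]), 0.66), 'mixer': (array([376.9, 176.6]), 0.8), 'dial_pointer': (array([378.1, 216.9]), 0.89)}
```

View pics/w2.png

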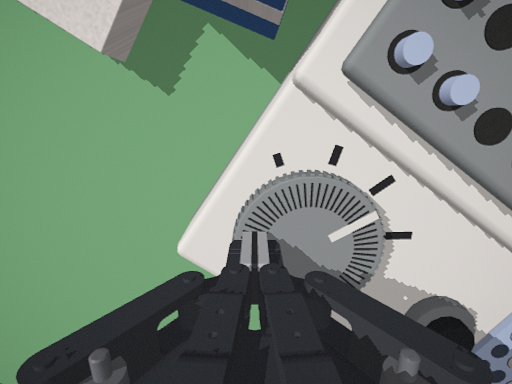

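The picture shows the pointer tip at about (378,215), past the third mark at (382,185) and short of the fourth at (399,236). I'll compute the exact angle before releasing.

Run:
```python
from h import *
p=camera_params("wrist"); print(pointer(S,p,[378.1,216.9]),pointer(S,p,[378,215]))
v=ray_z(p,[378,215],.086)-ray_z(p,[330,238],.086); print("bar dir",np.degrees(np.arctan2(v[1],v[0])-S[2]))
d=world(S,LOC["dial_top"]); print(proj(p,d))
for a in (54,18,-18,-54):
    print(a,proj(p,world(S,[-.065+.057*np.cos(np.radians(a)),.05+.057*np.sin(np.radians(a)),.07])))
```

```text
(np.float64(-27.06595064156756), np.float64(0.04281953785097554)) (np.float64(-25.557513191305617), np.float64(0.04319305651539744))
bar dir -26.24152042342332
[310.31217063 248.28908704]
54 [279.1778763  154.09282763]
18 [338.39861308 152.98020564]
-18 [382.11784748 185.69157513]
-54 [392.54053317 234.83846066]
```

The pointer is at about −26°, 8° past the third click. I'll ease it back and then lift.

Run:
```python
from h import *
a,z,*f0=np.load("st.npy")
for i in range(3):
    a+=2.7; P,q=dialpose(a,z); movel(P,q,speed=.03)
P[2]=z+.004; movel(P,q,speed=.03); P[2]=.15; movel(P,q)
b=world(S,LOC["start_top"])
move_ptp([b[0]-.01,b[1]+.03,.24],B.as_quat())
p,im,out=look("wrist"); cv2.imwrite("pics/w3.png",cv2.resize(im[:,:,::-1],(800,600),interpolation=cv2.INTER_CUBIC))
print(out); print(pointer(S,p,out["dial_pointer"][0]) if "dial_pointer" in out else None, (proj(p,b)+.5)/.64-.5,read_time_s(),np.array(read_ft_force()))
```

```text
{'dial_top': (array([230.8, 103.5]), 0.69), 'start_top': (array([264.5, 211.8]), 0.67), 'mixer': (array([291.8, 130.5]), 0.62), 'dial_pointer': (array([279.5, 109.9]), 0.9)}
(np.float64(-22.469984020475227), np.float64(0.04496994647324718)) [413.50051962 335.71353428] 14.8083 [-0.58015679 -1.07760761  0.40333633]
```

View pics/w3.png

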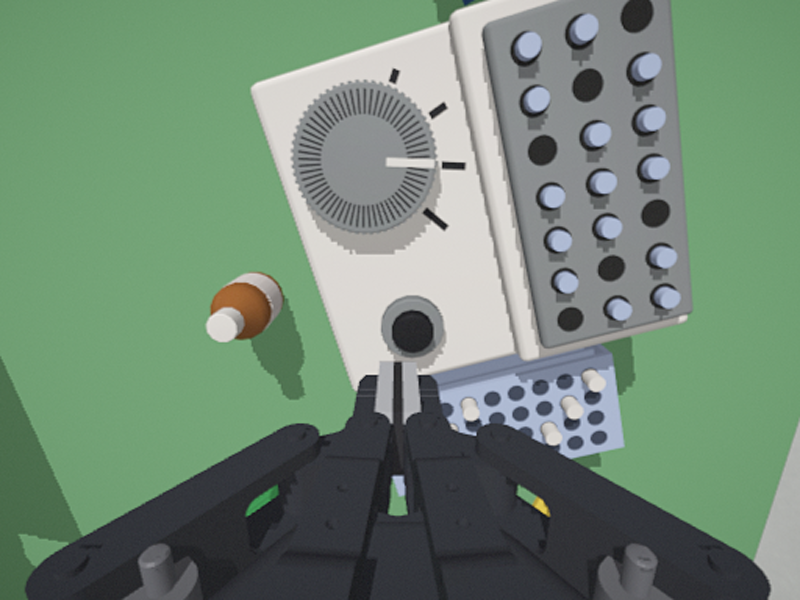

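The pointer (434,163) now lines up with the third mark (453,165). The button's black top is centred at about (412,331), so I'll press it there.

Run:
```python
from h import *
p=camera_params("wrist"); b=ray_z(p,(np.array([412.3,331.5])+.5)*.64-.5,.092); print(b,world(S,LOC["start_top"]))
q=B.as_quat()
move_ptp([b[0],b[1],.15],q); movel([b[0],b[1],.116],q)
f0=read_ft_force()[2]; z=.116; n=0
while z>.099:
    z-=.0007; movel([b[0],b[1],z],q,speed=.03)
    f=read_ft_force()[2]-f0; e=read_eef_pos()[2]; print("%.4f %.4f %.1f"%(z,e,f))
    if f>14: break
pause(.3); print(read_eef_pos()[2],read_ft_force()[2]-f0)
movel([b[0],b[1],.125],q,speed=.06)
movel([b[0],b[1],.20],q); move_ptp([b[0]-.01,b[1]+.03,.24],q)
p,im,out=look("wrist"); cv2.imwrite("pics/w4.png",im[:,:,::-1]); print(read_time_s(),out["dial_pointer"] if "dial_pointer" in out else None)
```

```text
[ 0.56276926 -0.02566386  0.092     ] [ 0.56309605 -0.02930944  0.092     ]
0.1153 0.1166 -0.3
0.1146 0.1148 0.4
0.1139 0.1137 -0.1
0.1132 0.1131 0.3
0.1125 0.1124 1.1
0.1118 0.1118 0.4
0.1111 0.1112 0.6
0.1104 0.1106 2.1
0.1097 0.1098 2.4
0.1090 0.1091 2.9
0.1083 0.1084 2.5
0.1076 0.1077 3.9
0.1069 0.1070 3.5
0.1062 0.1063 3.7
0.1055 0.1056 2.9
0.1048 0.1052 5.5
0.1041 0.1051 7.9
0.1034 0.1050 11.6
0.1027 0.1049 15.1
0.10492798617320923 15.690889175731433
22.4417 (array([277.1, 109. ]), 0.9)
```

View pics/w4.png

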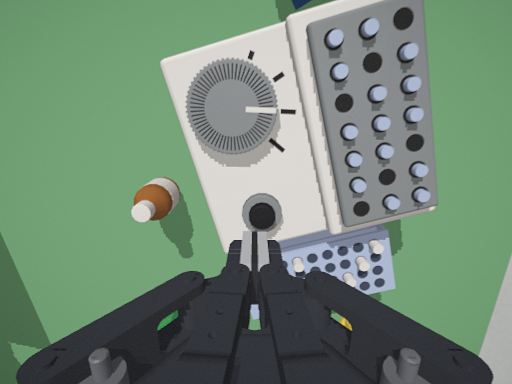

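The button travelled 6 mm to its hard stop (TCP height 0.111 to 0.105) and is back up. The pointer (276,110) is still at the third mark (288,111), and nothing else in view has moved.

```bash
python3 -c "
from bench import *
print(sign_off())"
```

```text
the job is handed in; nothing more can be done
None
```

The dial is clicked in at the third mark, the start button was then pressed fully down and came back up, and the job was handed in at about 22 s, with no carton, rack, bottle or long box touched.

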